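Break the lid stay and shut the tape chest

TASK

Shut the plywood chest that holds the two black tape rolls: its lid is propped by a locked folding stay, so first press the stay's red knee down until it folds, then lower the lid without slamming it until it is fully closed, and let go. Leave the other chest, with the wooden pegs in it, standing open.

Things in the scene. Friction and masses are not known exactly. Their poses are not given: they have to be found in the camera images.
- tape_chest: Fixed plywood chest, blue strips, 220 (x) x 200 (y) x 140 high, holding two black tape rolls; origin: underside centre, z up. The stay's red knee roller (20 dia, 36 long, lying along x) is centred at (75, -12, 188) in this frame; pressed it moves 0.73 down to 0.68 towards the lid (+y); needs 4 to 8 N. The other chest is alike, open too, holds wooden pegs.
- tape_knee (a joint): Bend of the stay's red knee between its two steel links: 0 = locked, just past straight (it cannot bend the other way, so the lid cannot be lowered); 0.1 = dead straight; from there it grows as the knee sinks, about 0.25 when pressed 14 mm, about 2.8 when the lid is shut. It stays where left.
- tape_lid (a joint): Hinge of the tape chest's lid (plywood 220 x 200 x 12 thick, 0.3 kg). Hinge line along the chest's x at y = +100, z = 140 mm, on the lid's inner face. 0 = open, almost upright (86 degrees from shut; free edge 200 mm above the rim); grows as it comes down towards -y; 1.50 = shut, lying on the rim. Stiff hinge: stays where left; up to 6 N near the free edge moves it.
- clamp_lid (a joint): Hinge of the like lid on the other chest (with the wooden pegs), not to be touched: 0 = open as it stands, 1.50 = shut.

How it is judged:
On the way, in this order (a step that is already met when the one before it is completed fails the run):
1. the tape chest's stay is broken at its knee (folded at least 0.25 rad from locked) (value of joint tape_knee above 0.25 rad), for 0.1 s.
2. the tape chest's lid is down (within 0.07 rad of shut) (value of joint tape_lid above 1.43 rad), for 0.2 s.
At the end, for the whole second after the job is handed in: the tape chest's lid is shut to within 0.07 rad (14 mm at its free edge) and at rest; the other chest's lid still stands open, within 0.1 rad of where it was (value of joint tape_lid above 1.43 rad and velocity of joint tape_lid below 0.05 rad/s and value of joint clamp_lid below 0.1 rad); the robot touches nothing.
It fails at once if the tape chest's lid slams (closes faster than 3 rad/s) (velocity of joint tape_lid above 3 rad/s).
It fails at once if the other chest's lid is lowered by more than 0.15 rad (value of joint clamp_lid above 0.15 rad).
It also fails if it takes over 51 s, if anything falls off the work surface, if the arm or the gripper's body presses on something with over 40 N, if the wrist force passes 120 N, or if a joint passes its speed limit or range.

ROBOT

A 7-joint arm with a two-finger parallel gripper is mounted at the origin on the work surface. World frame = base frame: x ahead of the robot, y to its left, z up, the work surface at z = 0. Lengths are in m, angles in rad, forces in N, time in s.
With the tool pointing down it reaches from about 0.35 to 0.9 m from the base axis. Payload 8.1 kg.
Tool frame: the origin (TCP) lies at the very end of the fingers, on their centre line; the grasp point (between the pads) lies grip_point_offset behind it (grip_point_offset is the distance from the TCP to the grasp point, in m); z points along the fingers, y is the direction in which the jaws open and shut (so a half turn about z gives the same grasp; the last joint's range is limited). The gripper opens to 92 mm and grips with 3 to 60 N. Pads are 19 mm wide; open, the fingers measure 130 mm over their backs; the gripper's body (75 mm by 190 mm) begins 47 mm behind the grasp point.
Start: joints at [1.199, 0.434, 0.025, 1.573, -0.012, 1.134, -0.075], TCP at [0.166, -0.603, 0.227] pointing down, gripper open.
Joint ranges: [-2.62, 2.62], [-0.44, 2.09], [-1.27, 1.32], [0.08, 2.57], [-1.32, 4.46], [0.12, 2], [-2.74, 2.74]. Speed limits (rad/s): [2.22, 2.22, 3.01, 3.01, 3.14, 3.14, 3.14].

INTERFACE

Orientations are given as a rotation vector (axis times angle).
In Python, from cell import * gives the robot as it stands.
- The arm moves only by the tool drive_tool, never from a script. Its argument "increments" is a list of rows, each an object of numbers: "grip": the gripper's target within -1 to 1 (shut at 1, half-way at 0, fully open at -1); "tx", "ty", "tz": the shift along the world's x, y, z normalised to -1 to 1, where 1 is 400 mm; "turn": the turn about the world's z normalised to -1 to 1, where 1 is 60 degrees. In form: [{"grip": .., "tx": .., "ty": .., "tz": .., "turn": ..}, ...]. A call has 1 to 20 rows; each row is the pose to reach, as a shift and turn from the pose measured when the call began; what a row does not reach only later rows make up. A row lasts 1/10 s, in which the tool goes at most 50 mm and 8.59 degrees, less where a joint would pass 70% of its speed; a pose out of reach is approached as far as the arm can. A call with a number of a shift or a turn outside -1 to 1 is refused whole. A call with a gripper value outside its range is refused whole. The fingers move at their own pace and stop on an object; "newtons" is the grip in N (left out, the last holds). Time passes only in rows, so rows that repeat a pose let the fingers close. It gives the time, the measured TCP pose, the force and the opening at its end, in the units of the state.
- observe(): the state, without advancing time (a new reading comes with each control period).
- get_image(name): name is "scene" or "top" or "wrist"; returns the picture (480x640x3 uint8, red, green, blue); there is no depth.
- camera_info(name): a dict with "fx", "fy", "cx", "cy" (pixels), "eye" and "rotation" of the camera in the world; the wrist camera has in their place "hand_eye" (4x4, takes a point from camera to tool coordinates, whose origin is the TCP and whose axes are the flange's). Camera axes: x right, y down, z forward; pixel columns grow to the right and rows downward; lengths in m; the calibration is good to about 2 mm. The wrist camera is an equidistant fisheye: a pixel r from the principal point sees the ray r / f radians off the axis. A picture is of the moment at which its call begins: read the wrist's pose just before it. camera_info takes no time and is no camera call.
- sign_off(): hands the job in, once; it reports no verdict.
The state is a dict: "clock": time; "joints": joint angles; "dq": joint speeds; "joint_efforts": joint torques, N m; "position": TCP position; "ee_rot": TCP orientation; "force": force on the tool from outside, world axes, zero at the start; "ft_torque": the same for the moment, N m; "width": opening from 0.0 (shut) to 1.0 (fully open).
Only numpy, scipy, OpenCV 4.12 (cv2) and the standard library are available. Lean on these libraries where they do the work, as an engineer would, in place of code of your own. Each camera call takes 0.05 s, during which the arm holds its last target. There are 200 camera calls.

## Working session

There is one attempt and no reset: what is moved stays moved. The work goes in short steps, Python scripts to look and compute and a tool call to move; the robot and the scene stay as the last step left them, time stands still between calls to the robot, and variables do not carry over. Pictures are saved under pics/ and viewed, about 8 in all and at most 12, crops included, and the job is handed in when it is done.

Besides the shell and the picture viewer there is one more tool, called after "Call:" in YAML: its name, and indented under it one key for each argument. drive_tool: Moves the arm, as the interface text tells. Its arguments: {"type":"object","properties":{"increments":{"type":"array","items":{"type":"object","properties":{"grip":{"type":"number"},"tx":{"type":"number"},"ty":{"type":"number"},"tz":{"type":"number"},"turn":{"type":"number"}}}},"newtons":{"type":"number"}},"required":["increments"]}

```bash
mkdir -p pics; python3 - <<'E'
from cell import *
import cv2
for n in("scene","top"):
    cv2.imwrite(f"pics/{n}0.png",get_image(n)[:,:,::-1]); print(n,camera_info(n))
s=observe();print(s)
E
```

```text
scene {'fx': 439.99133894582394, 'fy': 439.99133894582394, 'cx': 324.02752941579826, 'cy': 241.55268948424805, 'eye': array([0.62082229, 0.31601198, 0.95417032]), 'rotation': array([-0.38258069, -3.03620301,  0.46863668])}
top {'fx': 566.6383629637675, 'fy': 566.6383629637675, 'cx': 316.29506748171156, 'cy': 243.3815248274118, 'eye': array([0.4526746 , 0.06318701, 1.18456633]), 'rotation': array([-2.19884633,  2.13813046, -0.11103933])}
{'clock': 0.1, 'joints': array([ 1.19937715,  0.4351228 ,  0.02497175,  1.5739523 , -0.01156985,
        1.13397711, -0.07511351]), 'dq': array([-0.0003278 , -0.00419616,  0.00092203, -0.00173936, -0.00045185,
        0.00049038,  0.00054848]), 'joint_efforts': array([ 3.55685013e-03, -6.69127464e+01,  9.88464430e-01, -3.15149403e+01,
       -6.04372378e-02,  3.74256622e-02,  1.54255480e-05]), 'position': array([ 0.1658274 , -0.60216375,  0.22606319]), 'ee_rot': array([-3.11200753e+00, -4.20713297e-01,  5.03314083e-04]), 'force': array([-0.15149007,  0.9208873 , -0.15507695]), 'ft_torque': array([-0.01351437,  0.01227726,  0.06194419]), 'width': 0.9987780482419003}
```

View pics/scene0.png

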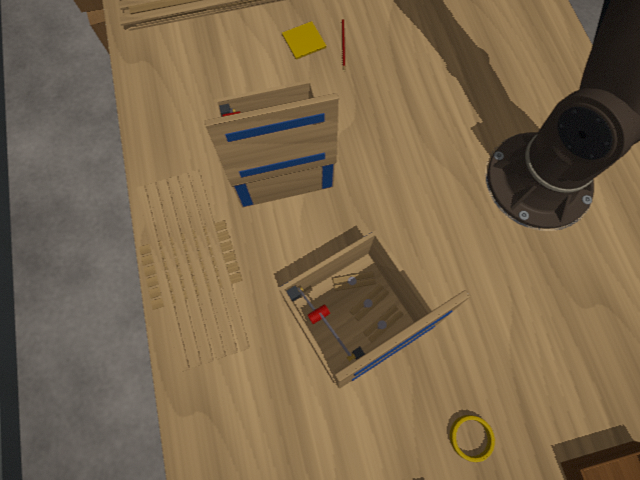

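View pics/top0.png

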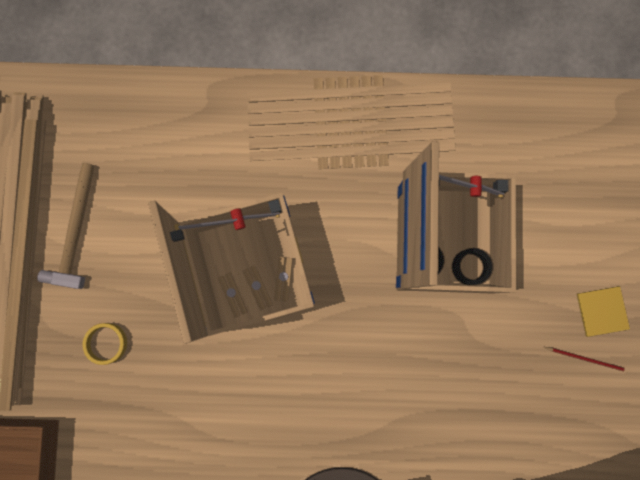

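The top view shows the tape chest on the right: its knee is at (476,186), its rim's right edge runs x≈516 from row 179 to 290, and its rolls are at (472,266). The peg chest is on the left, around (240,270). I'll fit the tape chest's pose.

```bash
cat > h.py <<'E'
from cell import *
import numpy as np, cv2
from scipy.spatial.transform import Rotation as R
from scipy.optimize import least_squares
def proj(n,P):
    c=camera_info(n); q=(np.atleast_2d(P)-c["eye"])@R.from_rotvec(c["rotation"]).as_matrix()
    return np.c_[c["fx"]*q[:,0]/q[:,2]+c["cx"],c["fy"]*q[:,1]/q[:,2]+c["cy"]]
def ray(n,uv,z):
    c=camera_info(n); d=R.from_rotvec(c["rotation"]).as_matrix()@[(uv[0]-c["cx"])/c["fx"],(uv[1]-c["cy"])/c["fy"],1]
    return c["eye"]+d*(z-c["eye"][2])/d[2]
def red(n,im=None):
    im=get_image(n) if im is None else im
    h=cv2.cvtColor(im,cv2.COLOR_RGB2HSV); m=((h[...,0]<6)|(h[...,0]>174))&(h[...,1]>180)&(h[...,2]>80)
    k,l,s,c=cv2.connectedComponentsWithStats(m.astype(np.uint8))
    return [(s[i].tolist(),c[i].round(1).tolist()) for i in range(1,k) if s[i,4]>30]
E
python3 - <<'E'
from h import *
r=red("top");print(r)
k=[c for s,c in r if abs(c[0]-476)<8 and abs(c[1]-186)<8][0]
print("knee",ray("top",k,.188))
a,b=ray("top",(516,179),.14),ray("top",(516,290),.14);print("edge",a,b,np.linalg.norm(a-b))
print("lid top",ray("top",(436,142),.34),ray("top",(436,284),.34))
print(camera_info("wrist")["hand_eye"]); print(R.from_rotvec(observe()["ee_rot"]).as_matrix().round(3)); 
import cell; print([n for n in dir(cell) if 'grip' in n], getattr(cell,'grip_point_offset',None))
im=cv2.imread("pics/top0.png")[120:320,370:540]; cv2.imwrite("pics/crop.png",cv2.resize(im,None,fx=3,fy=3))
E
```

```text
[([471, 177, 10, 19, 149], [475.8, 186.0]), ([231, 209, 13, 20, 143], [237.4, 218.5])]
knee [ 0.66621148 -0.21728879  0.188     ]
edge [ 0.69196836 -0.30621892  0.14      ] [ 0.4842705  -0.30453198  0.14      ] 0.2077047135446574
lid top [ 0.70020367 -0.11380237  0.34      ] [ 0.48379616 -0.11516989  0.34      ]
[[-7.52084044e-05 -9.67929441e-01 -2.51222197e-01  6.73793683e-02]
 [ 9.99999995e-01 -9.10016779e-05  5.12486531e-05  1.02789076e-04]
 [-7.24667216e-05 -2.51222192e-01  9.67929442e-01 -1.59231852e-01]
 [ 0.00000000e+00  0.00000000e+00  0.00000000e+00  1.00000000e+00]]
[[ 0.964  0.265 -0.   ]
 [ 0.265 -0.964  0.001]
 [-0.    -0.001 -1.   ]]
['grip_point_offset'] 0.0188
```

View pics/crop.png

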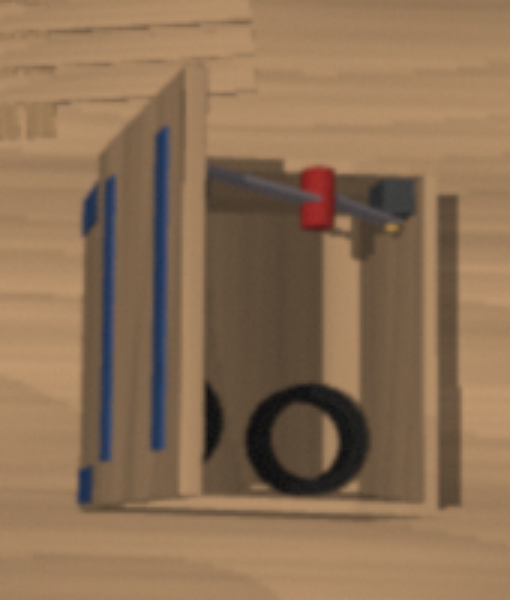

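Knee at (0.666, -0.217) and chest centre at (0.591, -0.205), yaw ≈ 0. The front edge and the lid's top edge both agree with this. Next I approach with the fingers shut, turned so that the camera and gripper body stay clear of the lid.

Call:
drive_tool:
  increments:
    - {"grip": 1,"tx": 0,"ty": 0,"tz": 0.1,"turn": -0.1}
    - {"grip": 1,"tx": 0.96,"ty": 0.5,"tz": 0.225,"turn": -1}
    - {"grip": 1,"tx": 0.96,"ty": 0.5,"tz": 0.225,"turn": -1}
    - {"grip": 1,"tx": 0.96,"ty": 0.5,"tz": 0.225,"turn": -1}
    - {"grip": 1,"tx": 0.96,"ty": 0.5,"tz": 0.225,"turn": -1}
    - {"grip": 1,"tx": 0.96,"ty": 0.5,"tz": 0.225,"turn": -1}
    - {"grip": 1,"tx": 0.96,"ty": 0.5,"tz": 0.225,"turn": -1}
    - {"grip": 1,"tx": 0.96,"ty": 0.5,"tz": 0.225,"turn": -1}
    - {"grip": 1,"tx": 0.96,"ty": 0.5,"tz": 0.225,"turn": -1}
    - {"grip": 1,"tx": 0.96,"ty": 0.5,"tz": 0.225,"turn": -1}
    - {"grip": 1,"tx": 0.96,"ty": 0.5,"tz": 0.225,"turn": -1}
    - {"grip": 1,"tx": 0.96,"ty": 0.5,"tz": 0.225,"turn": -1}
    - {"grip": 1,"tx": 0.96,"ty": 0.5,"tz": 0.225,"turn": -1}
    - {"grip": 1,"tx": 0.96,"ty": 0.5,"tz": 0.225,"turn": -1}
    - {"grip": 1,"tx": 0.96,"ty": 0.5,"tz": 0.225,"turn": -1}
    - {"grip": 1,"tx": 0.96,"ty": 0.5,"tz": 0.225,"turn": -1}
  newtons: 20

```text
clock: 1.75
position: [0.5491, -0.4028, 0.3163]
ee_rot: [-2.905, 1.194, -0.001]
force: [-0.7, 0.4, 0.2]
width: 0.005
```

Call:
drive_tool:
  increments:
    - {"grip": 1,"tx": 0.29,"ty": 0.455,"tz": -0.05,"turn": -0.25}
    - {"grip": 1,"tx": 0.29,"ty": 0.455,"tz": -0.05,"turn": -0.25}
    - {"grip": 1,"tx": 0.29,"ty": 0.455,"tz": -0.05,"turn": -0.25}
    - {"grip": 1,"tx": 0.29,"ty": 0.455,"tz": -0.05,"turn": -0.25}
    - {"grip": 1,"tx": 0.29,"ty": 0.455,"tz": -0.05,"turn": -0.25}
    - {"grip": 1,"tx": 0.29,"ty": 0.455,"tz": -0.05,"turn": -0.25}
    - {"grip": 1,"tx": 0.29,"ty": 0.455,"tz": -0.19,"turn": -0.25}
    - {"grip": 1,"tx": 0.29,"ty": 0.455,"tz": -0.19,"turn": -0.25}
    - {"grip": 1,"tx": 0.29,"ty": 0.455,"tz": -0.19,"turn": -0.25}

```text
clock: 2.65
position: [0.6634, -0.2221, 0.2393]
ee_rot: [2.723, -1.566, -0.005]
force: [0.2, -0.3, 0.4]
width: 0.009
```

```bash
python3 - <<'E'
from h import *
im=get_image("scene")[:,:,::-1]; w=get_image("wrist")[:,:,::-1]
cv2.imwrite("pics/s1.png",np.hstack([cv2.resize(im[60:300,150:470],(400,300)),cv2.resize(w,(400,300))]))
s=observe();print(s["position"],s["joints"],s["force"])
E
```

```text
[ 0.66533743 -0.22223051  0.24218024] [ 0.1585328   0.55179915  0.14748898  1.34756736 -0.08187879  1.24549764
 -2.30342052] [ 0.06803463 -0.25381185  0.48240713]
```

View pics/s1.png

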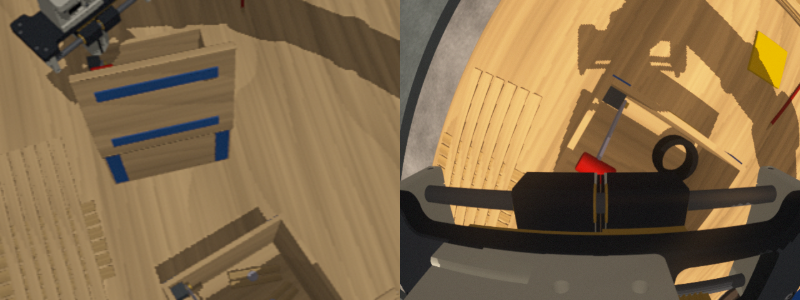

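The fingertips stand over the red knee (wrist half of the picture, at about (597,163)). Now I press down and towards +y.

Call:
drive_tool:
  increments:
    - {"grip": 1,"ty": 0.01,"tz": -0.1}
    - {"grip": 1,"ty": 0.01,"tz": -0.1}
    - {"grip": 1,"ty": 0.012,"tz": -0.11}
    - {"grip": 1,"ty": 0.018,"tz": -0.117}
    - {"grip": 1,"ty": 0.025,"tz": -0.125}
    - {"grip": 1,"ty": 0.032,"tz": -0.132}
    - {"grip": 1,"ty": 0.039,"tz": -0.14}
    - {"grip": 1,"ty": 0.045,"tz": -0.147}
    - {"grip": 1,"ty": 0.05,"tz": -0.155}
    - {"grip": 1,"ty": 0.05,"tz": -0.155}
    - {"grip": 1,"ty": 0.05,"tz": -0.155}

```text
invalid input
```

```bash
python3 - <<'E'
from h import *
w=get_image("wrist")[:,:,::-1]; t=get_image("top")[:,:,::-1]
cv2.imwrite("pics/s2.png",np.hstack([cv2.resize(t[120:320,370:540],(400,470)),cv2.resize(w[100:330,120:420],(400,470))]))
s=observe();print(s["position"],s["force"])
E
```

```text
[ 0.66585231 -0.22180189  0.24261545] [-0.3242358  -0.69260685  1.19899955]
```

View pics/s2.png

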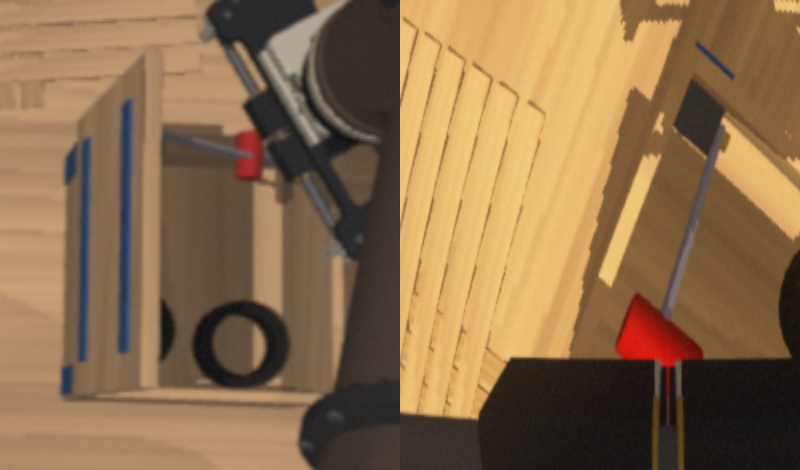

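The call was refused, probably because rows need every field, and nothing moved. The picture shows the knee still up and the fingers over it. I'll resend with full rows.

Call:
drive_tool:
  increments:
    - {"grip": 1,"tx": 0,"ty": 0.01,"tz": -0.1,"turn": 0}
    - {"grip": 1,"tx": 0,"ty": 0.01,"tz": -0.1,"turn": 0}
    - {"grip": 1,"tx": 0,"ty": 0.012,"tz": -0.11,"turn": 0}
    - {"grip": 1,"tx": 0,"ty": 0.018,"tz": -0.117,"turn": 0}
    - {"grip": 1,"tx": 0,"ty": 0.025,"tz": -0.125,"turn": 0}
    - {"grip": 1,"tx": 0,"ty": 0.032,"tz": -0.132,"turn": 0}
    - {"grip": 1,"tx": 0,"ty": 0.039,"tz": -0.14,"turn": 0}
    - {"grip": 1,"tx": 0,"ty": 0.045,"tz": -0.147,"turn": 0}
    - {"grip": 1,"tx": 0,"ty": 0.05,"tz": -0.155,"turn": 0}
    - {"grip": 1,"tx": 0,"ty": 0.05,"tz": -0.155,"turn": 0}
    - {"grip": 1,"tx": 0,"ty": 0.05,"tz": -0.155,"turn": 0}

```text
clock: 3.95
position: [0.6679, -0.2047, 0.1827]
ee_rot: [-2.722, 1.566, -0.017]
force: [7.4, -6.8, 0.8]
width: 0.001
```

```bash
python3 - <<'E'
from h import *
w=get_image("wrist")[:,:,::-1]; t=get_image("top")[:,:,::-1]
cv2.imwrite("pics/s3.png",np.hstack([cv2.resize(t[120:320,370:540],(400,470)),cv2.resize(w[100:330,120:420],(400,470))]))
s=observe();print(s["position"],s["force"],red("top"))
E
```

```text
[ 0.66786311 -0.20477127  0.18272034] [ 7.9186241  -5.63910667  0.7882638 ] [([231, 210, 13, 19, 142], [237.4, 218.6])]
```

View pics/s3.png

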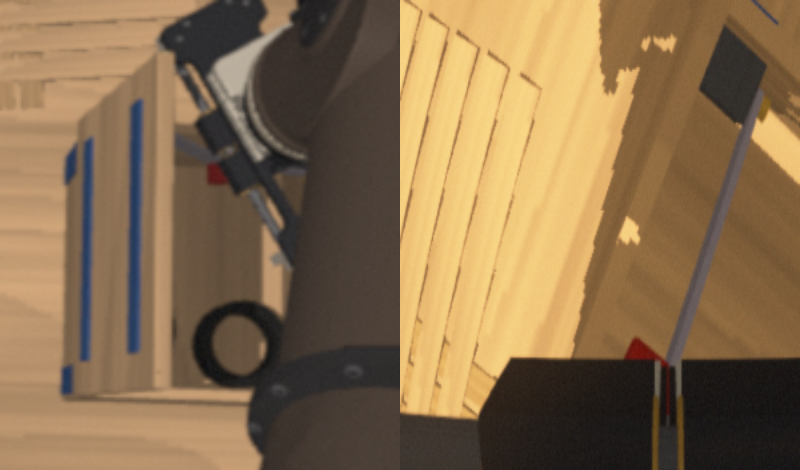

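The stay has folded. In the top crop the knee's left edge went from 235 to 207, about 20 mm towards the lid, and the lid edge followed slightly, from 155 to 168. I back off, go up and over the lid, and look again.

Call:
drive_tool:
  increments:
    - {"grip": 1,"tx": 0,"ty": -0.02,"tz": 0.03,"turn": 0}
    - {"grip": 1,"tx": 0,"ty": -0.04,"tz": 0.15,"turn": 0}
    - {"grip": 1,"tx": 0,"ty": -0.04,"tz": 0.6,"turn": 0}
    - {"grip": 1,"tx": 0,"ty": -0.04,"tz": 0.6,"turn": 0}
    - {"grip": 1,"tx": 0,"ty": -0.04,"tz": 0.6,"turn": 0}
    - {"grip": 1,"tx": 0,"ty": -0.04,"tz": 0.6,"turn": 0}
    - {"grip": 1,"tx": 0,"ty": -0.04,"tz": 0.6,"turn": 0}
    - {"grip": 1,"tx": -0.19,"ty": 0.46,"tz": 0.6,"turn": 0}
    - {"grip": 1,"tx": -0.19,"ty": 0.46,"tz": 0.6,"turn": 0}
    - {"grip": 1,"tx": -0.19,"ty": 0.46,"tz": 0.6,"turn": 0}
    - {"grip": 1,"tx": -0.19,"ty": 0.46,"tz": 0.6,"turn": 0}
    - {"grip": 1,"tx": -0.19,"ty": 0.46,"tz": 0.6,"turn": 0}
    - {"grip": 1,"tx": -0.19,"ty": 0.46,"tz": 0.6,"turn": 0}
    - {"grip": 1,"tx": -0.19,"ty": 0.46,"tz": 0.6,"turn": 0}

```text
clock: 5.5
position: [0.5916, -0.0221, 0.4228]
ee_rot: [2.722, -1.568, 0.017]
force: [-0.4, -0.8, -0.6]
width: 0.006
```

```bash
python3 - <<'E'
from h import *
w=get_image("wrist")[:,:,::-1]; t=get_image("top")[:,:,::-1]
cv2.imwrite("pics/s4.png",np.hstack([cv2.resize(t[120:320,370:540],(400,470)),cv2.resize(w,(400,300),interpolation=3) if 0 else cv2.resize(w,(400,470))]))
s=observe();print(s["position"],s["force"],s["ft_torque"],red("top"))
E
```

```text
[ 0.59199606 -0.02309099  0.42247257] [-0.26538875 -0.25724997  0.04937835] [ 0.08005296 -0.00381244 -0.01148696] [([231, 209, 13, 20, 142], [237.4, 218.6])]
```

View pics/s4.png

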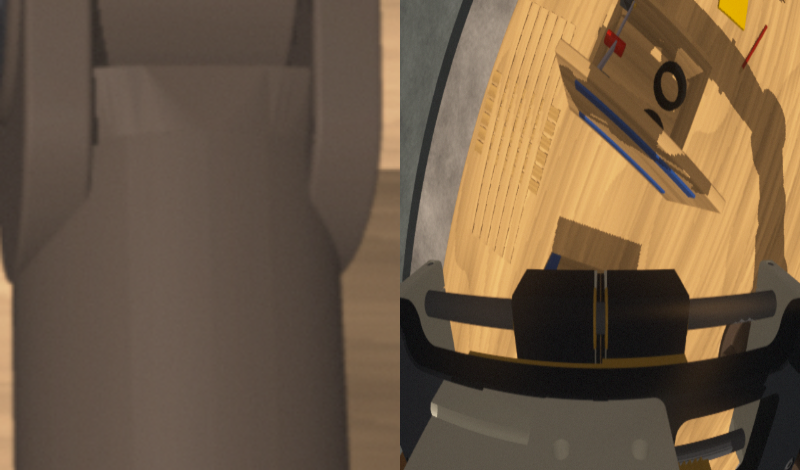

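```bash
python3 - <<'E'
from h import *
s=observe(); im=get_image("wrist"); print(red("wrist",im))
c=camera_info("wrist"); H=c["hand_eye"]; T=R.from_rotvec(s["ee_rot"]).as_matrix()
for st,(u,v) in red("wrist",im)[:3]:
    a=np.array([(u-c["cx"])/c["fx"],(v-c["cy"])/c["fy"]]); th=np.linalg.norm(a)
    d=T@H[:3,:3]@np.r_[a/th*np.sin(th),np.cos(th)]; e=s["position"]+T@H[:3,3]
    p=e+d*(.666-e[0])/d[0]; print(u,v,"knee at x=.666:",p,"chest frame y,z mm",(p[1]+.205)*1e3,p[2]*1e3); print(e,d)
    for z in (.188,.175,.165): print(e+d*(z-e[2])/d[2])
E
```

```text
[([548, 26, 39, 42, 148], [567.8, 46.3]), ([327, 31, 34, 27, 432], [343.0, 43.6])]
567.8 46.3 knee at x=.666: [ 0.666      -0.01700672  0.66958585] chest frame y,z mm 187.99327757563768 669.5858492688168
[ 0.62451491 -0.08025957  0.58224781] [-0.35904882 -0.54744638 -0.75590105]
[ 0.43724939 -0.36578575  0.188     ]
[ 0.43107446 -0.37520074  0.175     ]
[ 0.42632451 -0.38244304  0.165     ]
343.0 43.6 knee at x=.666: [ 0.666      -0.19724564  0.17787843] chest frame y,z mm 7.7543565826525 177.878433618057
[ 0.62451491 -0.08025957  0.58224781] [ 0.09807559 -0.27656874 -0.95597642]
[ 0.66496161 -0.19431742  0.188     ]
[ 0.6662953  -0.19807839  0.175     ]
[ 0.66732123 -0.20097144  0.165     ]
```

The knee has moved to about chest (y 5, z 172), more than 20 mm along its press direction, so the stay is folded. Now I work out the lid-pushing arc.

Call:
drive_tool:
  increments:
    - {"grip": 1,"tx": 0,"ty": -0.04,"tz": -0.28,"turn": 0}
    - {"grip": 1,"tx": 0,"ty": -0.04,"tz": -0.28,"turn": 0}
    - {"grip": 1,"tx": 0,"ty": -0.04,"tz": -0.28,"turn": 0}
    - {"grip": 1,"tx": 0,"ty": -0.04,"tz": -0.28,"turn": 0}
    - {"grip": 1,"tx": 0,"ty": -0.04,"tz": -0.28,"turn": 0}

```text
clock: 6.2
position: [0.5927, -0.0393, 0.3111]
ee_rot: [-2.72, 1.572, -0.017]
force: [0.8, -0.2, 1.6]
width: 0.008
```

```bash
python3 - <<'E'
from h import *
s=observe();p=s["position"];print(p,s["force"])
for d in range(86,-6,-5):
    f=np.radians(d); q=np.array([-.105,.14])+.17*np.array([-np.cos(f),np.sin(f)])+(.009+.012*np.sin(f))*np.array([np.sin(f),np.cos(f)])
    print(d,q.round(3),((q-p[1:])/.4).round(3))
E
```

```text
[ 0.59266904 -0.03933985  0.31110518] [ 0.79248357 -0.18922651  1.60595736]
86 [-0.096  0.311] [-0.141 -0.   ]
81 [-0.111  0.311] [-0.179  0.   ]
76 [-0.126  0.31 ] [-0.217 -0.003]
71 [-0.141  0.307] [-0.254 -0.009]
66 [-0.156  0.303] [-0.291 -0.019]
61 [-0.17   0.298] [-0.328 -0.032]
56 [-0.184  0.292] [-0.363 -0.049]
51 [-0.198  0.284] [-0.396 -0.069]
46 [-0.21   0.275] [-0.428 -0.091]
41 [-0.222  0.264] [-0.457 -0.117]
36 [-0.233  0.253] [-0.484 -0.145]
31 [-0.243  0.241] [-0.509 -0.176]
26 [-0.252  0.227] [-0.531 -0.209]
21 [-0.259  0.213] [-0.549 -0.244]
16 [-0.265  0.199] [-0.564 -0.281]
11 [-0.27   0.184] [-0.576 -0.319]
6 [-0.273  0.168] [-0.584 -0.358]
1 [-0.275  0.152] [-0.589 -0.397]
-4 [-0.275  0.136] [-0.59  -0.437]
```

Call:
drive_tool:
  increments:
    - {"grip": 1,"tx": 0,"ty": -0.06,"tz": 0,"turn": 0}
    - {"grip": 1,"tx": 0,"ty": -0.12,"tz": 0,"turn": 0}
    - {"grip": 1,"tx": 0,"ty": -0.141,"tz": 0,"turn": 0}
    - {"grip": 1,"tx": 0,"ty": -0.16,"tz": 0,"turn": 0}
    - {"grip": 1,"tx": 0,"ty": -0.179,"tz": 0,"turn": 0}
    - {"grip": 1,"tx": 0,"ty": -0.198,"tz": -0.001,"turn": 0}
    - {"grip": 1,"tx": 0,"ty": -0.217,"tz": -0.003,"turn": 0}
    - {"grip": 1,"tx": 0,"ty": -0.236,"tz": -0.006,"turn": 0}
    - {"grip": 1,"tx": 0,"ty": -0.254,"tz": -0.009,"turn": 0}
    - {"grip": 1,"tx": 0,"ty": -0.273,"tz": -0.014,"turn": 0}
    - {"grip": 1,"tx": 0,"ty": -0.291,"tz": -0.019,"turn": 0}
    - {"grip": 1,"tx": 0,"ty": -0.31,"tz": -0.026,"turn": 0}
    - {"grip": 1,"tx": 0,"ty": -0.328,"tz": -0.032,"turn": 0}
    - {"grip": 1,"tx": 0,"ty": -0.346,"tz": -0.041,"turn": 0}
    - {"grip": 1,"tx": 0,"ty": -0.363,"tz": -0.049,"turn": 0}

```text
clock: 7.7
position: [0.5931, -0.1845, 0.2916]
ee_rot: [-2.72, 1.571, -0.018]
force: [-1.0, 4.8, -0.3]
width: 0.006
```

```bash
python3 - <<'E'
from h import *
w=get_image("wrist")[:,:,::-1]; t=get_image("scene")[:,:,::-1]
cv2.imwrite("pics/s5.png",np.hstack([cv2.resize(t[60:300,150:470],(400,300)),cv2.resize(w,(400,300))]))
s=observe();print(s["position"],s["force"],s["ft_torque"])
E
```

```text
[ 0.59254539 -0.18610753  0.29123781] [-0.30476254  1.01276882  0.13453299] [ 0.41184066 -0.01500733  0.03990995]
```

View pics/s5.png

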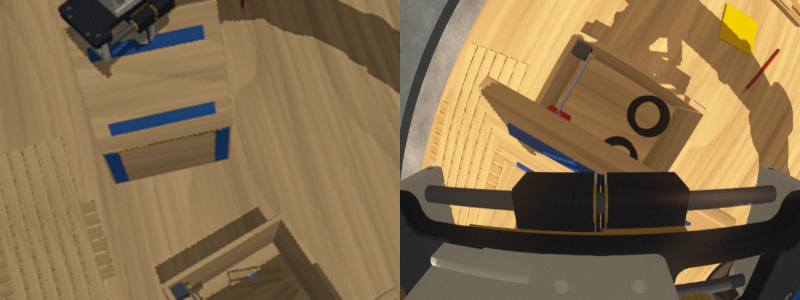

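The lid is following the fingers and is about 55° from shut, with the peg chest untouched. I carry on down.

Call:
drive_tool:
  increments:
    - {"grip": 1,"tx": 0,"ty": -0.015,"tz": -0.009,"turn": 0}
    - {"grip": 1,"tx": 0,"ty": -0.03,"tz": -0.018,"turn": 0}
    - {"grip": 1,"tx": 0,"ty": -0.045,"tz": -0.029,"turn": 0}
    - {"grip": 1,"tx": 0,"ty": -0.06,"tz": -0.04,"turn": 0}
    - {"grip": 1,"tx": 0,"ty": -0.075,"tz": -0.054,"turn": 0}
    - {"grip": 1,"tx": 0,"ty": -0.09,"tz": -0.068,"turn": 0}
    - {"grip": 1,"tx": 0,"ty": -0.104,"tz": -0.081,"turn": 0}
    - {"grip": 1,"tx": 0,"ty": -0.118,"tz": -0.095,"turn": 0}
    - {"grip": 1,"tx": 0,"ty": -0.13,"tz": -0.11,"turn": 0}
    - {"grip": 1,"tx": 0,"ty": -0.143,"tz": -0.125,"turn": 0}
    - {"grip": 1,"tx": 0,"ty": -0.154,"tz": -0.142,"turn": 0}
    - {"grip": 1,"tx": 0,"ty": -0.165,"tz": -0.16,"turn": 0}
    - {"grip": 1,"tx": 0,"ty": -0.174,"tz": -0.177,"turn": 0}
    - {"grip": 1,"tx": 0,"ty": -0.183,"tz": -0.195,"turn": 0}
    - {"grip": 1,"tx": 0,"ty": -0.191,"tz": -0.212,"turn": 0}
    - {"grip": 1,"tx": 0,"ty": -0.198,"tz": -0.23,"turn": 0}
    - {"grip": 1,"tx": 0,"ty": -0.204,"tz": -0.249,"turn": 0}
    - {"grip": 1,"tx": 0,"ty": -0.21,"tz": -0.268,"turn": 0}
    - {"grip": 1,"tx": 0,"ty": -0.214,"tz": -0.288,"turn": 0}
    - {"grip": 1,"tx": 0,"ty": -0.218,"tz": -0.308,"turn": 0}

```text
clock: 9.8
position: [0.5925, -0.2736, 0.1674]
ee_rot: [2.718, -1.574, 0.018]
force: [0.3, 2.2, 1.4]
width: -0.002
```

Call:
drive_tool:
  increments:
    - {"grip": 1,"tx": 0,"ty": 0,"tz": -0.01,"turn": 0}
    - {"grip": 1,"tx": 0,"ty": 0,"tz": -0.02,"turn": 0}
    - {"grip": 1,"tx": 0,"ty": 0,"tz": -0.03,"turn": 0}
    - {"grip": 1,"tx": 0,"ty": 0,"tz": -0.037,"turn": 0}
    - {"grip": 1,"tx": 0,"ty": 0,"tz": -0.042,"turn": 0}
    - {"grip": 1,"tx": 0,"ty": 0,"tz": -0.045,"turn": 0}
    - {"grip": 1,"tx": 0,"ty": 0,"tz": -0.045,"turn": 0}
    - {"grip": 1,"tx": 0,"ty": 0,"tz": -0.045,"turn": 0}

```text
clock: 10.6
position: [0.5926, -0.274, 0.1522]
ee_rot: [2.718, -1.575, 0.021]
force: [-7.2, 2.7, 22.6]
width: 0.005
```

The tip has stopped at z = 0.152, the height of the shut lid's top face, with a firm 23 N. I lift off and check.

Call:
drive_tool:
  increments:
    - {"grip": 1,"tx": 0,"ty": 0,"tz": 0.02,"turn": 0}
    - {"grip": 1,"tx": 0,"ty": 0,"tz": 0.1,"turn": 0}
    - {"grip": 1,"tx": 0,"ty": -0.1,"tz": 0.4,"turn": 0}
    - {"grip": 1,"tx": 0,"ty": -0.3,"tz": 0.5,"turn": 0}
    - {"grip": 1,"tx": -0.3,"ty": -0.5,"tz": 0.5,"turn": 0}
    - {"grip": 1,"tx": -0.3,"ty": -0.5,"tz": 0.5,"turn": 0}
    - {"grip": 1,"tx": -0.3,"ty": -0.5,"tz": 0.5,"turn": 0}
    - {"grip": 1,"tx": -0.3,"ty": -0.5,"tz": 0.5,"turn": 0}
    - {"grip": 1,"tx": -0.3,"ty": -0.5,"tz": 0.5,"turn": 0}
    - {"grip": 1,"tx": -0.3,"ty": -0.5,"tz": 0.5,"turn": 0}
    - {"grip": 1,"tx": -0.3,"ty": -0.5,"tz": 0.5,"turn": 0}
    - {"grip": 1,"tx": -0.3,"ty": -0.5,"tz": 0.5,"turn": 0}

```text
clock: 11.8
position: [0.4741, -0.4719, 0.3512]
ee_rot: [-2.72, 1.57, -0.019]
force: [0.2, 0.6, 1.0]
width: 0.007
```

```bash
python3 - <<'E'
from h import *
t=get_image("top")[:,:,::-1]; w=get_image("scene")[:,:,::-1]
for q in proj("top",np.array([[.701,-.305,.152],[.481,-.305,.152],[.701,-.105,.152],[.481,-.105,.152]])): cv2.circle(t:=np.ascontiguousarray(t),tuple(int(round(v)) for v in q),2,(0,255,0),1)
cv2.imwrite("pics/s6.png",np.hstack([cv2.resize(t[100:340,130:550],(500,286)),cv2.resize(w[60:300,150:470],(300,286))]))
s=observe();print(s["clock"],s["position"],s["force"],abs(s["dq"]).max(),red("top",t[:,:,::-1]))
E
```

```text
11.9 [ 0.47386911 -0.47233644  0.35143055] [0.06221542 0.37819662 1.17765873] 0.007955739335531049 [([231, 209, 13, 20, 144], [237.3, 218.5])]
```

View pics/s6.png

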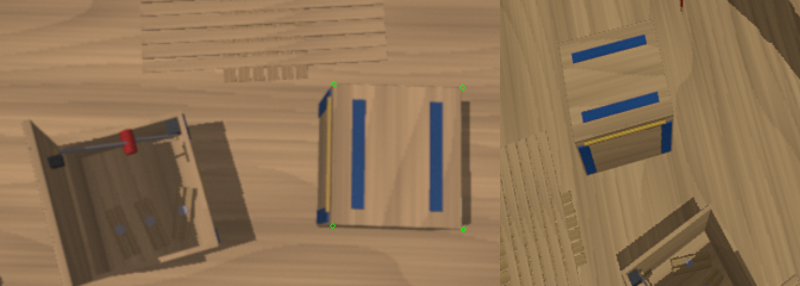

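The lid's corners sit on the four markers predicted for a shut lid. The peg chest is unchanged, with its knee still at (237,218). The arm is clear and at rest.

```bash
python3 -c "
from cell import *
print(sign_off())"
```

```text
the job is handed in; nothing more can be done
None
```

The tape chest is shut, the peg chest still stands open, and the job was handed in at about 12 s of the 51 s allowed. `sign_off()` gives no verdict, so the checks below are my own.

**What I did:** I pressed the red knee down with closed fingertips until the stay folded. I then pushed the lid from behind along its arc at roughly 0.4 rad/s, pressed it lightly shut, lifted off and moved clear.

**Last checks:**
- **Lid:** the fingertip stopped at z = 0.152 m, which is the top face of a shut lid. In the top picture its corners lie on the predicted positions.
- **Other chest:** its knee is at the same pixel as at the start, and it looks unchanged.
- **Arm:** it is clear of everything and nearly still, with about 1 N residual on the force reading.

**What went wrong or stayed unproven:**
- One move call was refused because its rows left out fields; nothing moved.
- At the end of the knee press the force was sideways (about 10 N) rather than vertical, probably the fingertip resting against the roller's side.
- I did not read the knee's bend directly. I inferred it from the knee having moved more than 20 mm, against the 14 mm that gives 0.25 rad.

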